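# Unload the tile drying press

## Robot

A 6-joint arm with a two-finger parallel gripper is mounted at the origin on the work surface. World frame = base frame: x ahead of the robot, y to its left, z up, the work surface at z = 0. Lengths are in m, angles in rad, forces in N, time in s.
With the tool pointing down it reaches from about 0.275 to 0.85 m from the base axis. Payload 19 kg.
Tool frame: the origin (TCP) lies at the very end of the fingers, on their centre line; the grasp point (between the pads) lies 19 mm behind it; z points along the fingers, y is the direction in which the jaws open and shut (so a half turn about z gives the same grasp; the last joint's range is limited). The gripper opens to 85 mm and grips with 20 to 120 N. Pads are 22 mm wide; open, the fingers measure 114 mm over their backs; the gripper's body (76 mm by 85 mm) begins 54 mm behind the grasp point. The pads swing forward as they close: fully open they stand 13 mm farther back than shut.
Start: joints at [-1.474, 0.15, 1.437, -0, 1.554, -0.134], TCP at [0.132, -0.56, 0.231] pointing down, gripper open.
Joint ranges: [-2.8, 2.8], [-0.68, 2.1], [0.12, 2.68], [-1.39, 4.53], [0.16, 2.79], [-2.81, 2.81]. Speed limits (rad/s): [1.89, 1.89, 2.22, 3.01, 3.01, 3.01].

## Interface

Orientations are given as a unit quaternion [w, x, y, z].
In Python, from plant import move_ptp, move_linear, goto_joints, set_gripper, wait, solve_ik, snapshot, PlanningError, sign_off, read_time, read_joint_positions, read_joint_vel, read_tau, read_ee_pos, read_ee_rot, read_wrist_force, read_ft_torque, read_grip_width gives the robot as it stands. The module is installed in compiled form; this text tells all that it offers. Calls block until the motion is done:
- move_ptp(position, orientation): joint-space move of the TCP to a pose.
- move_linear(position, rotation=None, velocity=0.15, f_stop=None): straight line of the TCP; rotation=None keeps the orientation; velocity is the mean speed in m/s. With f_stop (N) it stops when the force on the tool has changed by that much, and returns True; else False.
- goto_joints(angles): joint-space move.
- set_gripper(opening, strength=None): finger opening in m; strength is the grip in N (None keeps the last); returns when the fingers have stopped.
- wait(seconds).
- solve_ik(position, orientation): joint angles nearest the present ones, or None.
- snapshot(name): name is "scene" or "top" or "wrist"; returns a dict with "image" (400x640x3 uint8, red, green, blue), "mtx" (3x3 intrinsics, pixels), "cam_to_world" (4x4, takes a point from camera to world coordinates). Camera axes: x right, y down, z forward; pixel columns grow to the right and rows downward; lengths in m; the calibration is good to about 2 mm. The wrist camera is an equidistant fisheye: a pixel r from the principal point sees the ray r / f radians off the axis. A picture is of the moment at which its call begins. There is no depth.
A pose or a line that the arm cannot do raises PlanningError and nothing moves.
- sign_off(): hands the job in, once; it reports no verdict.
Readings, each from a call of its own:
- read_time(): time.
- read_joint_positions(): joint angles.
- read_joint_vel(): joint speeds.
- read_tau(): joint torques, N m.
- read_ee_pos(): TCP position.
- read_ee_rot(): TCP orientation.
- read_wrist_force(): force on the tool from outside, world axes, zero at the start.
- read_ft_torque(): the same for the moment, N m.
- read_grip_width(): finger opening in m.
Only numpy, scipy, OpenCV 4.12 (cv2) and the standard library are available. Lean on these libraries where they do the work, as an engineer would, in place of code of your own. Each camera call takes 0.05 s, during which the arm holds its last target. There are 200 camera calls.

## Task

Empty the tile drying press: pull out the side bolt, swing the hold-down bar up and back until it stays open, draw every tile forward from under the back lip and lay it relief face up, flat on the single low ware board beside the press, wholly on it and none on top of another. When the press is empty, bring the bar fully down again and push the bolt fully home, leaving the tools and pots around it where they are.

Things in the scene. Friction and masses are not known exactly. Their poses are not given: they have to be found in the camera images.
- press: tile drying press, fixed to the bench: a slatted wooden bed, 210 mm deep (its x) by 300 mm wide (its y), slat tops 50 mm above the bench. Origin at the centre of the underside, x pointing away from its front. Tiles lie along x in three places, 62 mm wide, 90 mm apart, with flat spacer strips 28 mm wide and 7 mm high between them. Hinge plates 94 mm high stand at the rear corners
- lip_edge (a point): the middle of the front edge, underside, of the fixed wooden batten (the lip) that overhangs the rear of the bed: at x = +37 mm, y = 0 of the press, 72 mm above the bench; the lip is 14 mm thick, 300 mm wide, with a fence 43 mm behind this edge. The far 38 mm of each tile are tucked under it: slide the tile 40 mm or more towards the front (-x) before lifting it
- bail (a joint): hinge of the steel hold-down bar, rad: 0 = down over the near ends of the tiles, 1.75 = swung up and back to its stop. Turns about the press's y through bail_hinge. Past about 1.6 it stays open by its own weight; below that it falls shut. Lifting takes about 5 N at the handle. Down, it is 1 mm above the tiles at x = -50 to -18 mm of the press
- bail_hinge (a point): the hinge line of the hold-down bar, midway across the press, 80 mm above the bench, at x = +98 mm of the press. The bar hangs on two arms 8 mm thick at y = +-163 mm, top edges 91 mm above the bench when down; its front flange (x = -56 to -50 mm of the press) then blocks the near ends of the tiles
- bail_handle (a point): the middle of the bar's round wooden handle: a rod 18 mm in diameter, 144 mm long, along the press's y, on two thin stand-offs at +-62 mm, 196 mm from the hinge line. Bar down: 80 mm above the bench, in front of the bar, 33 mm free between rod and bar; bar up (1.75): 273 mm above the bench, 35 mm behind the hinge line
- bolt (a joint): slide bolt that locks the bar down, m: 0 = home (its rod lies 2.5 mm above the bar's right arm and stops it from rising), 0.030 = pulled fully out; the arm is free from about 0.018. It moves out along the press's -y and stays where it is left (about 4 N to move). With the bar not fully down it cannot be pushed home
- bolt_knob (a point): the middle of the grip of the bolt's black knob, 99.5 mm above the bench; when home at x = -20, y = -226 mm of the press. Round grip 26 mm in diameter, axis along the press's y, from 14 mm inwards to 10 mm outwards of this point; then a rim 36 mm in diameter, 7 mm thick. Inwards, 10 mm beyond the grip when home, is the bolt's housing, 28 mm thick and 118 mm high
- board: the low ware board, whitewashed wood, fixed: 200 mm (its x) by 300 mm (its y), top face 36 mm above the bench, origin at the centre of its footprint at bench height
- tile1: a dry clay border tile, 120 mm (its x) by 46 mm (its y) by 18 mm thick, about 0.18 kg, relief of four diamonds on its upper face; origin at the centre of its underside, z up through the relief face. Starts in one of the three places of the press (90 mm apart across the press); None if there is no such tile in this run
- tile1_near (a point): point on the underside of tile1, 37 mm from its centre along its -x (23 mm in from that end and from both sides)
- tile1_far (a point): the same, 37 mm along its +x
- tile2: another dry clay border tile, 120 mm (its x) by 46 mm (its y) by 18 mm thick, about 0.18 kg, relief of four diamonds on its upper face; origin at the centre of its underside, z up through the relief face. Starts in one of the three places of the press (90 mm apart across the press); None if there is no such tile in this run
- tile2_near (a point): point on the underside of tile2, 37 mm from its centre along its -x (23 mm in from that end and from both sides)
- tile2_far (a point): the same, 37 mm along its +x
- tile3: another dry clay border tile, 120 mm (its x) by 46 mm (its y) by 18 mm thick, about 0.18 kg, relief of four diamonds on its upper face; origin at the centre of its underside, z up through the relief face. Starts in one of the three places of the press (90 mm apart across the press); None if there is no such tile in this run
- tile3_near (a point): point on the underside of tile3, 37 mm from its centre along its -x (23 mm in from that end and from both sides)
- tile3_far (a point): the same, 37 mm along its +x
- bowl: bisque bowl, 110 mm across and 50 mm high, a bystander; origin at its underside
- brush_jar: grey jar of brushes, 76 mm across, 200 mm high in all, a bystander; origin at its underside
- rib: flat wooden throwing rib, 125 x 50 x 7 mm, a bystander; origin at its underside
- loop_tool: trimming tool with a wire loop, 205 mm long, 18 mm thick, a bystander; origin at its underside
- paddle: wooden paddle, 240 x 70 x 16 mm, a bystander; origin at its underside
- plaster_mould: white plaster block mould, 130 x 90 x 45 mm, a bystander; origin at its underside
- mug: bisque mug, 80 mm across, 90 mm high, a bystander; origin at its underside

How it is judged:
On the way, in this order (a step that is already met when the one before it is completed fails the run):
1. the bolt is pulled out, freeing the bar (value of joint bolt above 0.018 m), for 0.2 s.
2. the hold-down bar is swung up and stays open (value of joint bail above 1.5 rad), for 0.4 s.
3. every tile lies flat on the ware board, the bar still up (z of tile1 in the frame of board between 0.03 and 0.042 m and angle between each of tile1, tile2, tile3's own z axis and vertical below 0.12 rad and x of tile1_near in the frame of board between -0.085 and 0.085 m and y of tile1_near in the frame of board between -0.135 and 0.135 m and x of tile1_far in the frame of board between -0.085 and 0.085 m and y of tile1_far in the frame of board between -0.135 and 0.135 m and z of tile2 in the frame of board between 0.03 and 0.042 m and x of tile2_near in the frame of board between -0.085 and 0.085 m and y of tile2_near in the frame of board between -0.135 and 0.135 m and x of tile2_far in the frame of board between -0.085 and 0.085 m and y of tile2_far in the frame of board between -0.135 and 0.135 m and z of tile3 in the frame of board between 0.03 and 0.042 m and x of tile3_near in the frame of board between -0.085 and 0.085 m and y of tile3_near in the frame of board between -0.135 and 0.135 m and x of tile3_far in the frame of board between -0.085 and 0.085 m and y of tile3_far in the frame of board between -0.135 and 0.135 m and value of joint bail above 1.2 rad), for 0.2 s.
4. the bar is down again (value of joint bail below 0.03 rad), for 0.3 s.
5. the bolt is home (value of joint bolt below 0.004 m), for 0.2 s.
At the end, for the whole second after the job is handed in: every tile there is lies at rest on the ware board, flat, relief face up (within 7 degrees), wholly on it (8 mm of overhang is allowed) and directly on the wood; the bar is fully down (within 0.03 rad) and the bolt home (within 4 mm) (z of tile1 in the frame of board between 0.03 and 0.042 m and angle between each of tile1, tile2, tile3's own z axis and vertical below 0.12 rad and x of tile1_near in the frame of board between -0.085 and 0.085 m and y of tile1_near in the frame of board between -0.135 and 0.135 m and x of tile1_far in the frame of board between -0.085 and 0.085 m and y of tile1_far in the frame of board between -0.135 and 0.135 m and z of tile2 in the frame of board between 0.03 and 0.042 m and x of tile2_near in the frame of board between -0.085 and 0.085 m and y of tile2_near in the frame of board between -0.135 and 0.135 m and x of tile2_far in the frame of board between -0.085 and 0.085 m and y of tile2_far in the frame of board between -0.135 and 0.135 m and z of tile3 in the frame of board between 0.03 and 0.042 m and x of tile3_near in the frame of board between -0.085 and 0.085 m and y of tile3_near in the frame of board between -0.135 and 0.135 m and x of tile3_far in the frame of board between -0.085 and 0.085 m and y of tile3_far in the frame of board between -0.135 and 0.135 m and value of joint bail below 0.03 rad and value of joint bolt below 0.004 m and linear speed of each of tile1, tile2, tile3 below 0.02 m/s); the robot touches nothing.
It fails at once if a bystander is shifted by more than 40 mm or knocked over (distance of any of bowl, brush_jar, rib, loop_tool, paddle, plaster_mould, mug from where it was at the start of the episode above 0.04 m or angle between any of bowl, brush_jar, rib, loop_tool, paddle, plaster_mould, mug's own z axis and vertical above 0.6 rad).
Of tile1, tile2, tile3 only 2 to 3 are there at a start; the rules pass over those that are not, and their reading is None.
At some moment in a run one of tile1, tile2, tile3 may be knocked a few centimetres aside while the robot is not near it.
Once in a run the grip may slacken for a moment while it holds something.
It also fails if it takes over 208 s, if anything falls off the work surface, if the arm or the gripper's body presses on something with over 40 N, if the wrist force passes 120 N, or if a joint passes its speed limit or range.

## Working session

There is one attempt and no reset: what is moved stays moved. The work goes in short steps, each a Python script; the robot and the scene stay as the last script left them, time stands still between calls to the robot, and variables do not carry over. Pictures are saved under pics/ and viewed, about 12 in all and at most 16, crops included, and the job is handed in when it is done.

```bash
mkdir -p pics; cat > h.py <<'E'
import numpy as np, cv2
from plant import *
def snap(n,f):
    s=snapshot(n); cv2.imwrite(f'pics/{f}.png',s['image'][:,:,::-1]); np.savez(f'pics/{f}.npz',mtx=s['mtx'],T=s['cam_to_world']); return s
def ray(f,u,v,z):
    d=np.load(f'pics/{f}.npz'); K,T=d['mtx'],d['T']
    r=T[:3,:3]@np.linalg.solve(K,[u,v,1.]); o=T[:3,3]; return o+r*(z-o[2])/r[2]
def proj(f,p):
    d=np.load(f'pics/{f}.npz'); K,T=d['mtx'],d['T']
    q=K@(T[:3,:3].T@(np.array(p)-T[:3,3])); return q[:2]/q[2]
E
python3 - <<'E'
from h import *
for n in ('top','scene'):
    s=snap(n,n+'0'); print(s['mtx'],s['cam_to_world'])
print(read_time(),read_grip_width(),read_ee_rot())
E
```

```text
[[429.62651309   0.         320.57222437]
 [  0.         429.62651309 200.22560987]
 [  0.           0.           1.        ]] [[-0.00879701 -0.99432068  0.10606132  0.45162605]
 [-0.99970885  0.00636199 -0.02327511 -0.06719053]
 [ 0.02246816 -0.1062352  -0.99408715  1.23177179]
 [ 0.          0.          0.          1.        ]]
[[446.98781436   0.         325.3141462 ]
 [  0.         446.98781436 201.53633947]
 [  0.           0.           1.        ]] [[-0.51743495  0.58766843 -0.6220184   1.24656319]
 [ 0.85545361  0.37346008 -0.35878503  0.31447326]
 [ 0.0214524  -0.7177558  -0.69596437  0.89989516]
 [ 0.          0.          0.          1.        ]]
0.1 0.08577524142519524 [-5.30791616e-04  9.93349519e-01  1.15136662e-01  4.12642331e-06]
```

View pics/top0.png

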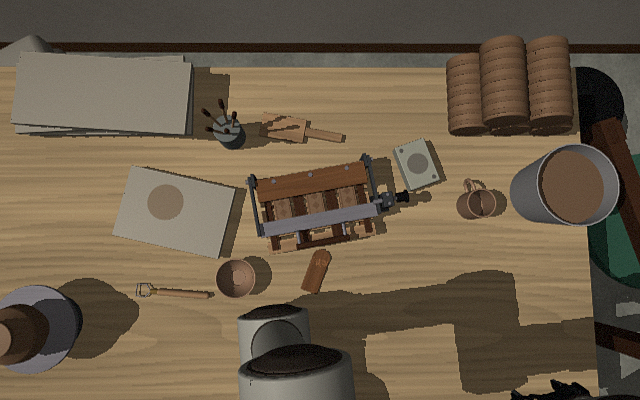

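View pics/scene0.png

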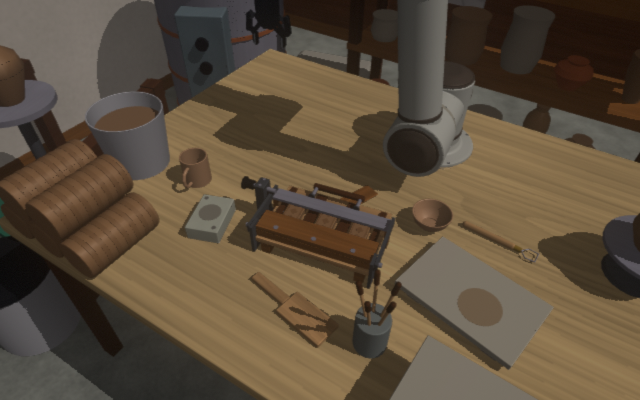

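The top view shows the press at about (315,205), the single board at about (177,212) and the knob at (405,197). There are stacked boards at upper left, which aren't the target. Next I'll enlarge the crops.

```bash
python3 - <<'E'
import cv2
a=cv2.imread('pics/top0.png')[140:280,100:440]
b=cv2.imread('pics/scene0.png')[160:290,230:420]
cv2.imwrite('pics/c1.png',cv2.resize(a[:,130:330],(800,560),interpolation=2))
cv2.imwrite('pics/c2.png',cv2.resize(a[:130,0:160],(800,650),interpolation=2)[:600])
E
```

```text
(no output)
```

View pics/c1.png

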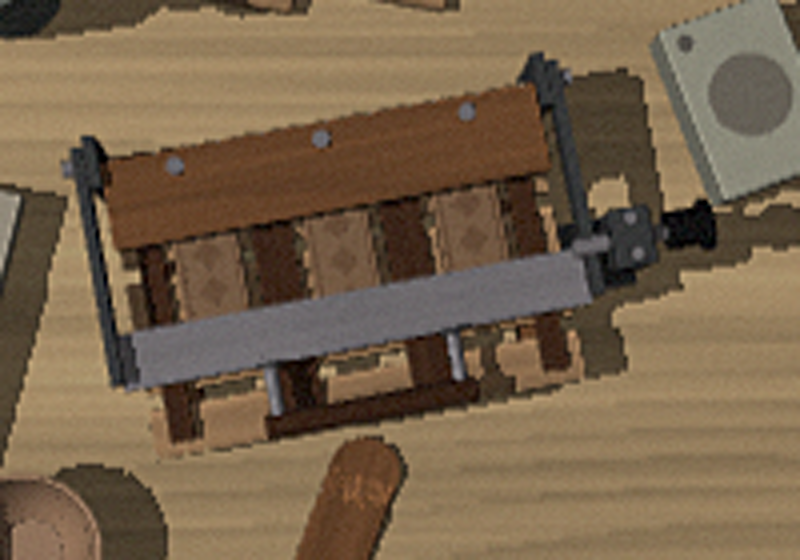

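View pics/c2.png

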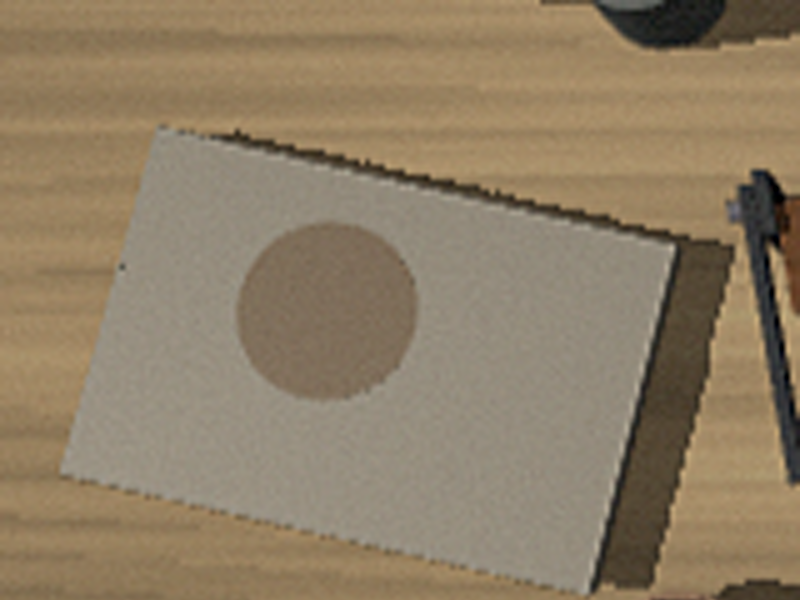

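The crops show three tiles in the press, the bail down and the bolt home. I'll fit the press and board poses.

```bash
python3 - <<'E'
from h import *
from scipy.optimize import least_squares
def fit(P,U,x0):
    def pose(x,p): c,s=np.cos(x[2]),np.sin(x[2]); return [x[0]+c*p[0]-s*p[1],x[1]+s*p[0]+c*p[1],p[2]]
    r=least_squares(lambda x:np.ravel([proj('top0',pose(x,p))-u for p,u in zip(P,U)]),x0)
    print(r.x.round(4),np.degrees(r.x[2]).round(2)); print(r.fun.reshape(-1,2).round(2)); return r.x
sc=lambda a:np.array([230,140])+np.array(a)/4
P=np.array([(37,150,86),(37,-150,86),(-98,72,80),(-98,-72,80),(-20,-226,99.5)])/1000
fit(P,[sc(a) for a in[(118,248),(550,170),(269,428),(477,390),(688,226)]],[.5,-.05,-.15])
P=np.array([(100,150,36),(100,-150,36),(-100,-150,36),(-100,150,36)])/1000
U=[np.array([100,140])+np.array(a)/5 for a in[(160,127),(678,243),(592,593),(62,475)]]
fit(P,U,[.5,.3,.2])
# candidates for bystanders on scene
for n,(u,v,z) in dict(bowl=(236,277,.05),jar=(228,132,.1),mould=(418,163,.045),rib=(316,272,.007)).items(): print(n,ray('top0',u,v,z).round(3))
d=snapshot('wrist'); print(d['mtx']); print(d['cam_to_world'].round(3))
E
```

```text
[ 0.5591 -0.0832  0.1786] 10.23
[[-0.61  0.49]
 [ 1.12 -0.35]
 [-0.43 -0.07]
 [ 0.54 -0.65]
 [-0.6   0.55]]
[ 0.5502  0.3094 -0.2282] -13.08
[[-0.54 -0.36]
 [ 0.51 -0.09]
 [ 0.3   0.37]
 [-0.27  0.04]]
bowl [0.37  0.136 0.05 ]
jar [0.758 0.153 0.1  ]
mould [ 0.682 -0.371  0.045]
rib [ 0.379 -0.081  0.007]
[[309.70691629   0.         320.37565785]
 [  0.         309.70691629 197.44850658]
 [  0.           0.           1.        ]]
[[ 0.229 -0.926 -0.3    0.208]
 [-0.973 -0.218 -0.068 -0.542]
 [-0.002  0.308 -0.951  0.373]
 [ 0.     0.     0.     1.   ]]
```

```bash
cat >> h.py <<'E'
PR=(.5591,-.0832,.1786); BD=(.5502,.3094,-.2282)
def W(F,x,y,z):
    c,s=np.cos(F[2]),np.sin(F[2]); return np.array([F[0]+c*x-s*y,F[1]+s*x+c*y,z])
def Q(a): return [0,np.cos(a/2),np.sin(a/2),0]
AH=PR[2]+np.pi/2
def best(p,a):
    c=[(np.abs(solve_ik(p,Q(b))[5]),b) for b in(a,a+np.pi,a-np.pi) if solve_ik(p,Q(b)) is not None]
    return Q(min(c)[1])
E
python3 - <<'E'
from h import *
k=W(PR,-.020,-.222,.0805); up=k+[0,0,.1]
q=best(up,AH); print(q,solve_ik(up,q),solve_ik(k,q))
move_ptp(up,q); snap('wrist','w1')
print(move_linear(k,velocity=.1,f_stop=10)); set_gripper(0.015,40); print(read_grip_width(),read_wrist_force())
f=move_linear(k+W(PR,0,-.032,0)-W(PR,0,0,0),velocity=.04,f_stop=30); print(f,(read_ee_pos()-k).round(4),read_wrist_force(),read_grip_width())
set_gripper(.07); wait(.3); move_linear(read_ee_pos()+[0,0,.12]); snap('wrist','w2'); snap('top','top1'); print(read_time())
E
```

```text
[0, np.float64(0.6412285016837165), np.float64(0.767349990961397), 0] [-6.02866555e-01  3.35424907e-01  1.31208524e+00 -4.44089210e-16
  1.49408251e+00 -7.81466555e-01] [-6.02866555e-01  3.99483523e-01  1.43357488e+00 -4.44089210e-16
  1.30853425e+00 -7.81466555e-01]
False
0.024873475500231456 [14.32845481  2.03301861 -1.11534503]
False [ 0.007  -0.0288  0.0005] [ 7.39697654 20.72979885  7.43085105] 0.024632563790632212
6.6083
```

```bash
python3 - <<'E'
import cv2
a=cv2.imread('pics/w2.png'); cv2.imwrite('pics/v1.png',cv2.resize(a,(800,500)))
E
```

```text
(no output)
```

View pics/v1.png

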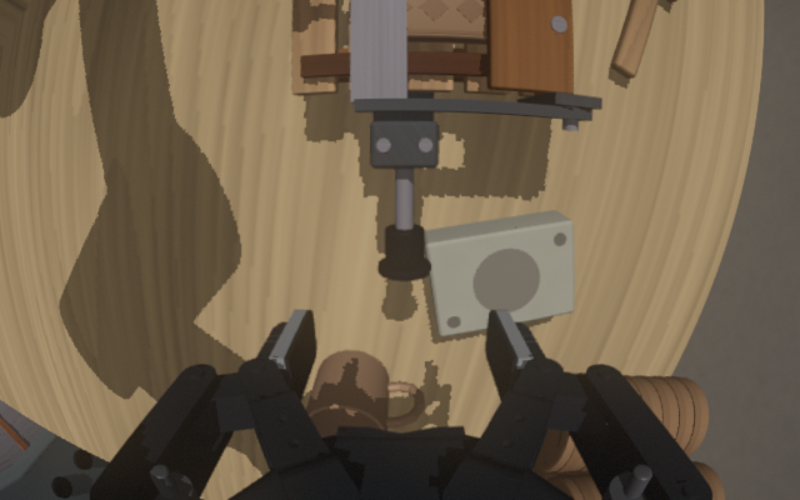

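The bolt is fully out: its rod is clear of the arm, with the knob at about (404,250). Next is the bar.

```bash
cat >> h.py <<'E'
def hp(t,dz=-.019): return W(PR,.098-.196*np.cos(t),0,.080+.196*np.sin(t)+dz)
E
python3 - <<'E'
from h import *
up=hp(0)+[0,0,.1]
q=best(up,AH); print([solve_ik(hp(t),q) is not None for t in(0,.8,1.4,1.74)])
set_gripper(.036,60); move_ptp(up,q); print(move_linear(hp(0),velocity=.1,f_stop=10), read_wrist_force())
set_gripper(.005,50); print(read_grip_width(),read_wrist_force().round(1))
for t in np.append(np.arange(.175,1.7,.175),1.74):
    f=move_linear(hp(t),velocity=.08,f_stop=50); print(t.round(2),f,read_wrist_force().round(1),round(read_grip_width(),4))
    if f: break
wait(.3); snap('scene','s1'); print(read_time())
E
```

```text
[True, True, True, True]
False [-0.8018419   0.24700378  0.39616483]
0.01639511761701196 [7.7 2.6 0.4]
0.18 False [ 8.7  0.4 -5.8] 0.0161
0.35 False [-2.  -3.1 -2.7] 0.0162
0.52 False [-19.8  -6.9   6.1] 0.0162
0.7 False [-40.9  -5.4  25.7] 0.016
0.88 False [-44.2  -3.9  44.3] 0.016
1.05 False [-20.3  -1.4  31.4] 0.0168
1.22 False [-11.2  -1.1  22.7] 0.0164
1.4 False [-3.9 -1.1 11.7] 0.0162
1.58 False [-2.1 -0.6  6.5] 0.0165
1.74 False [-1.7  0.4  2. ] 0.0163
15.6083
```

```bash
python3 - <<'E'
from h import *
set_gripper(.045,60); wait(.3); move_linear(read_ee_pos()+[0,0,.08]); 
p=W(PR,-.03,0,.30); q=best(p,PR[2]); move_ptp(p,q); set_gripper(.085); wait(.3)
snap('wrist','w3'); snap('scene','s2'); snap('top','t2'); print(read_time(), read_ee_pos(),read_joint_positions())
a=cv2.imread('pics/w3.png'); cv2.imwrite('pics/v2.png',np.vstack([cv2.resize(a[:240],(800,300)),cv2.resize(cv2.imread('pics/s2.png')[130:310,200:440],(800,300))[:,:]]))
E
```

```text
19.275 [ 0.52956918 -0.08854926  0.30000126] [-3.09215017e-01  5.68150772e-02  1.40336762e+00  1.28109430e-05
  1.68142801e+00  1.08302137e+00]
```

View pics/v2.png

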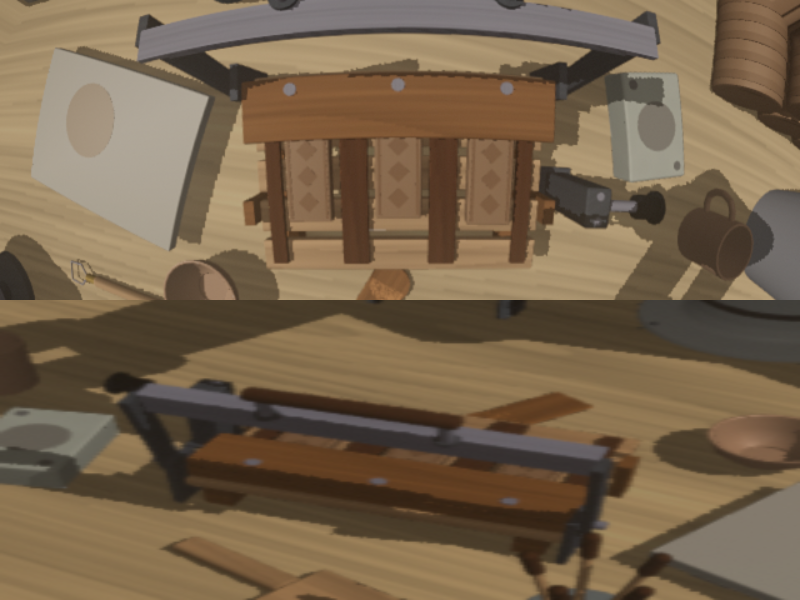

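The bar is up and stays open; tiles sit in all three places, at about x=310, 398 and 490. I'll rectify the wrist view onto the tile-top plane to measure them and check the press pose.

```bash
cat >> h.py <<'E'
def rect(f,F,z,xr,yr,px,name):
    "orthographic view of plane z in frame F: rows = x from high to low, cols = y from high to low, px per m"
    d=np.load(f'pics/{f}.npz'); K,T=d['mtx'],d['T']; im=cv2.imread(f'pics/{f}.png')
    xs=np.arange(xr[1],xr[0],-1/px); ys=np.arange(yr[1],yr[0],-1/px); X,Y=np.meshgrid(xs,ys,indexing='ij')
    P=W(F,X.ravel(),Y.ravel(),0)[:2]; P=np.stack([P[0],P[1],np.full(X.size,z)],1)
    c=(P-T[:3,3])@T[:3,:3]
    uv,_=cv2.fisheye.projectPoints(c[:,None,:],np.zeros(3),np.zeros(3),K,np.zeros(4))
    m=uv.reshape(*X.shape,2).astype(np.float32)
    o=cv2.remap(im,m[...,0],m[...,1],cv2.INTER_CUBIC)
    for x in np.arange(np.ceil(xr[0]*50),xr[1]*50)/50:
        r=int((xr[1]-x)*px); cv2.line(o,(0,r),(8,r),(0,0,255),1); cv2.putText(o,f'{x*1000:.0f}',(10,r+4),0,.35,(0,0,255))
    for y in np.arange(np.ceil(yr[0]*50),yr[1]*50)/50:
        r=int((yr[1]-y)*px); cv2.line(o,(r,0),(r,8),(0,0,255),1); cv2.putText(o,f'{y*1000:.0f}',(r-8,20),0,.35,(0,0,255))
    cv2.imwrite(f'pics/{name}.png',o)
E
python3 -c "
from h import *
rect('w3',PR,.068,(-.11,.09),(-.16,.16),2500,'r1')"
```

```text
Traceback (most recent call last):
  File "h.py", line 24, in rect
    P=W(F,X.ravel(),Y.ravel(),0)[:2]; P=np.stack([P[0],P[1],np.full(X.size,z)],1)
      ~^^^^^^^^^^^^^^^^^^^^^^^^^
  File "h.py", line 13, in W
    c,s=np.cos(F[2]),np.sin(F[2]); return np.array([F[0]+c*x-s*y,F[1]+s*x+c*y,z])
                                          ~~~~~~~~^^^^^^^^^^^^^^^^^^^^^^^^^^^^^^^
ValueError: setting an array element with a sequence. The requested array has an inhomogeneous shape after 1 dimensions. The detected shape was (3,) + inhomogeneous part.
```

```bash
sed -i 's/P=W(F,X.ravel(),Y.ravel(),0)\[:2\]; P=np.stack(\[P\[0\],P\[1\],np.full(X.size,z)\],1)/P=W(F,X.ravel(),Y.ravel(),np.full(X.size,z)).T/' h.py
python3 -c "
from h import *
rect('w3',PR,.068,(-.11,.09),(-.16,.16),2500,'r1')"
```

```text
(no output)
```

View pics/r1.png

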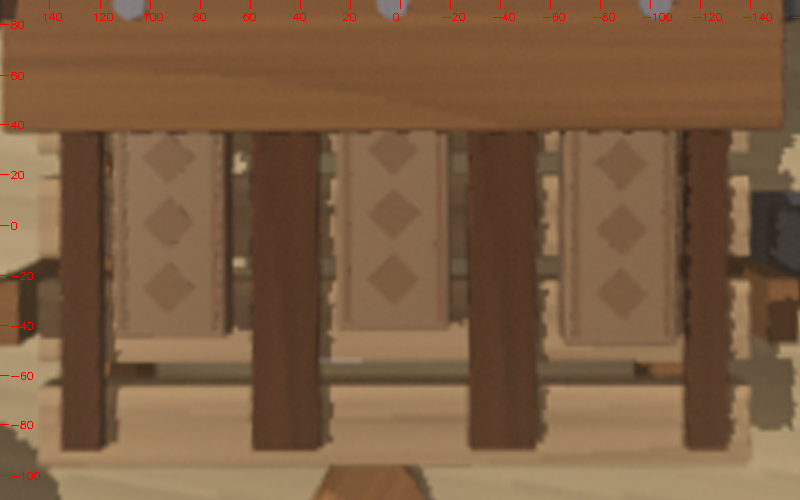

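Tile centres in the press frame (x,y): left (.015,.0915), middle (.018,.003), right (.012,-.0885). I'll start with the left tile.

```bash
cat >> h.py <<'E'
def tile(xc,yc,by,zg=.0555,gx=.005):
    q=Q(PR[2]); g=W(PR,gx,yc,zg)
    set_gripper(.062,70); move_ptp(g+[0,0,.1],q); print('down',move_linear(g,velocity=.12,f_stop=8),read_ee_pos()[2].round(4))
    set_gripper(.03,70); print('w',round(read_grip_width(),4),read_wrist_force().round(1))
    s=W(PR,gx-.060,yc,zg); print('slide',move_linear(s,velocity=.08,f_stop=35),read_wrist_force().round(1),round(read_grip_width(),4))
    move_linear(s+[0,0,.13],velocity=.12); print('lift',round(read_grip_width(),4),read_wrist_force().round(1))
    b=W(BD,gx-xc,by,zg-.014); qb=Q(BD[2]); move_ptp(b+[0,0,.12],qb); print('over',round(read_grip_width(),4),read_wrist_force().round(1))
    move_linear(b+[0,0,.02],velocity=.12); print('touch',move_linear(b-[0,0,.002],velocity=.03,f_stop=6),read_ee_pos()[2]-b[2],round(read_grip_width(),4))
    set_gripper(.062); move_linear(read_ee_pos()+[0,0,.12]); print('t',read_time())
E
python3 - <<'E'
from h import *
tile(.015,.0915,.088)
p=W(BD,-.03,.03,.26); move_ptp(p,Q(BD[2])); set_gripper(.085); wait(.2); snap('wrist','w4'); print(read_time())
rect('w4',BD,.054,(-.11,.11),(-.16,.16),2400,'r2')
E
```

```text
down False 0.0563
w 0.044 [-2.3 -0.8  9.1]
slide False [-5.1 -0.4 14.2] 0.0442
lift 0.044 [-0.7  1.  -2.1]
over 0.0439 [ 0.  -0.1 -1.8]
touch True 0.0013570252209570283 0.0442
t 28.1667
29.3083
```

View pics/r2.png

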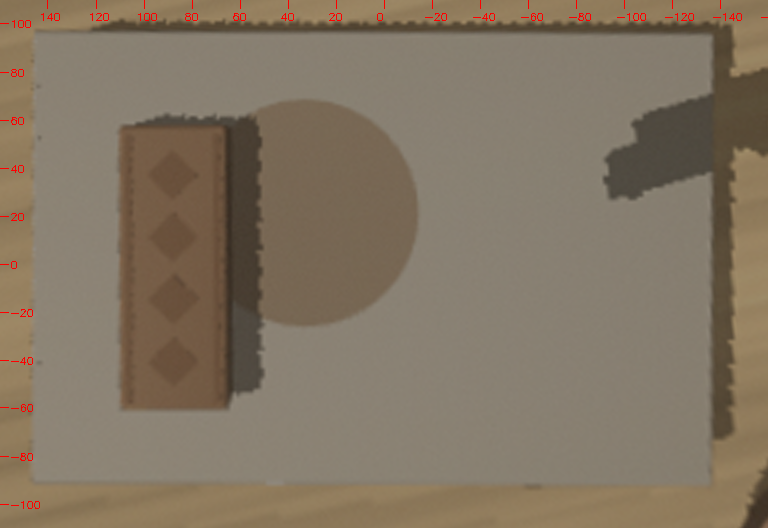

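Tile 1 lies flat and square on the board at about y=+88 mm. I'll re-check the remaining tiles in case one was nudged.

```bash
python3 - <<'E'
from h import *
move_ptp(W(PR,-.03,0,.26),Q(PR[2])); snap('wrist','w5'); print(read_time())
rect('w5',PR,.068,(-.11,.09),(-.16,.16),2500,'r3')
a,b=cv2.imread('pics/r1.png'),cv2.imread('pics/r3.png'); print(cv2.absdiff(a,b)[120:360,330:700].mean())
for im in (a,b):
    h=cv2.cvtColor(im,cv2.COLOR_BGR2LAB)[200,:,1].astype(int); print(im[200,300:700:10,2])
E
```

```text
30.9583
3.6179504504504503
[ 86  84  81 148 137 128 137 137 129 122 122 135 136 136 123  90  95  91
  84  80  84  85  85  84  90 156 115 134 130 136 136 135 135 135 135 134
 134 126  91  82]
[ 91  88  77 144 144 132 141 141 135 126 126 139 139 139 126  93  98  81
  86  83  85  86  88  87  90 159 110 134 134 140 139 138 137 138 137 138
 137 128  83  89]
```

View pics/r3.png

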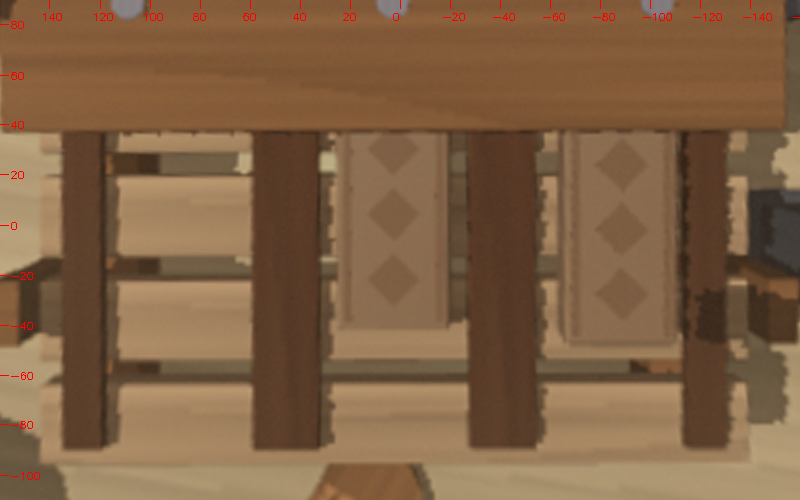

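The other two tiles haven't moved. Carrying on.

```bash
python3 - <<'E'
from h import *
tile(.018,.003,0,zg=.0565)
snap('wrist','w6')
tile(.012,-.0885,-.088,zg=.0565,gx=.002)
p=W(BD,-.03,.0,.28); move_ptp(p,Q(BD[2])); set_gripper(.085); wait(.2); snap('wrist','w7'); print(read_time())
rect('w7',BD,.054,(-.11,.11),(-.16,.16),2400,'r4')
E
```

```text
down False 0.0574
w 0.0438 [-3.1  0.4  9.8]
slide False [-4.9 -1.1 12.4] 0.0438
lift 0.0438 [ 0.6  0.2 -1.8]
over 0.044 [-0.1  0.4 -1.9]
touch True 0.0013594930419639356 0.0438
t 39.625
down False 0.0573
w 0.044 [-1.9  0.5  8.7]
slide False [-7.   0.1 12.7] 0.0441
lift 0.0438 [ 0.3  0.2 -2. ]
over 0.0437 [ 1.  -0.8 -2.3]
touch True 0.0013443077549444918 0.0439
t 49.4583
50.7083
```

View pics/r4.png

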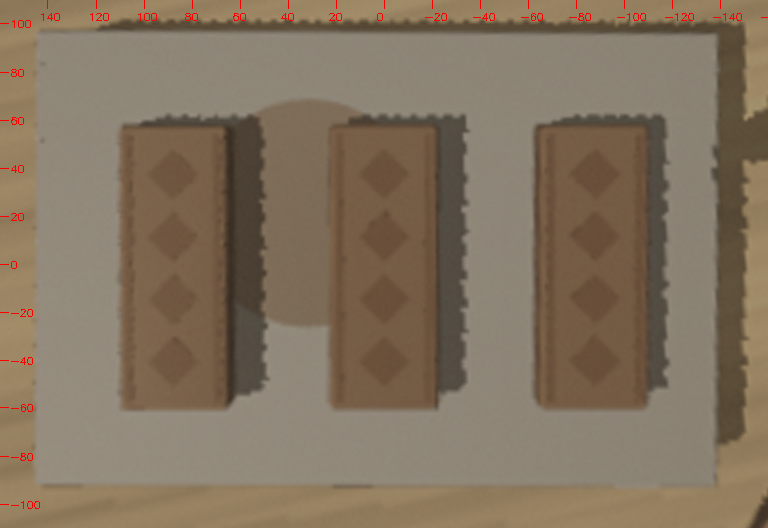

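All three tiles lie flat and well separated at y=+88, 0 and -88 mm. Next I'll close the bar.

```bash
python3 - <<'E'
from h import *
up=hp(1.74)+[0,0,.08]; q=Q(AH) ; q=best(up,AH)
set_gripper(.045,30); move_ptp(W(PR,0,0,.35),q); move_ptp(up,q); print(move_linear(hp(1.74),velocity=.1,f_stop=10))
set_gripper(.005,30); print(read_grip_width(),read_wrist_force().round(1))
for t in np.append(np.arange(1.575,.1,-.175),[0,-.01]):
    f=move_linear(hp(t),velocity=.08,f_stop=55); print(t.round(2),f,read_wrist_force().round(1),round(read_grip_width(),4))
    if f: break
wait(.4); set_gripper(.036); wait(.4); print(read_wrist_force().round(1)); move_linear(read_ee_pos()+[0,0,.12]);
move_ptp(W(PR,-.08,-.1,.26),Q(PR[2])); wait(.2); snap('wrist','w8'); snap('scene','s3'); print(read_time())
a=cv2.imread('pics/w8.png'); cv2.imwrite('pics/v3.png',np.vstack([cv2.resize(a[:240],(800,300)),cv2.resize(cv2.imread('pics/s3.png')[150:300,200:400],(800,300))]))
E
```

```text
False
0.016997263614910288 [1.2 1.3 5.4]
1.58 False [ 1.1 -1.4  4.7] 0.0171
1.4 False [ 0.2 -2.5 -0.8] 0.0169
1.22 False [ 1.7 -3.7 -3.4] 0.0169
1.05 False [ 2.4 -4.1 -4. ] 0.0171
0.87 False [ 2.3 -2.9 -4.9] 0.0172
0.7 False [ 3.2 -2.6 -5.6] 0.0173
0.52 False [ 6.8 -2.4 -7.7] 0.0165
0.35 False [10.8  0.3 -7.9] 0.0169
0.17 False [13.2  1.3 -6. ] 0.017
0.0 False [11.2  3.1 11.9] 0.0168
-0.01 False [ 4.   4.5 29.2] 0.0171
[-0.2 -0.4  0.3]
65.1333
```

View pics/v3.png

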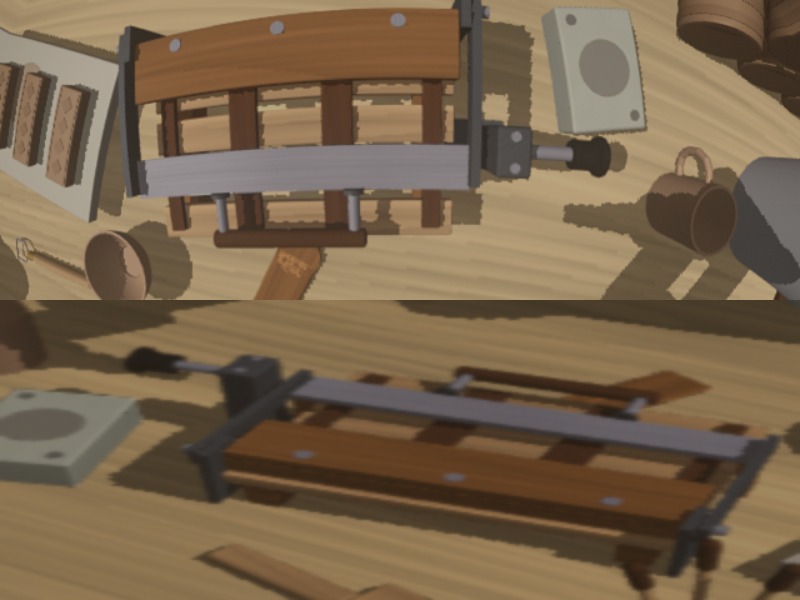

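The bar is down and the press is empty, with the bolt still out. I'll push it home.

```bash
python3 - <<'E'
from h import *
k=W(PR,-.018,-.250,.0805); up=k+[0,0,.1]
q=best(up,AH); set_gripper(.075,50); move_ptp(up,q); print(move_linear(k,velocity=.1,f_stop=10))
set_gripper(.015,50); print(read_grip_width(),read_wrist_force().round(1))
f=move_linear(W(PR,-.018,-.216,.0805),velocity=.04,f_stop=30); d=read_ee_pos()-k; print(f,np.linalg.norm(d[:2]),read_wrist_force().round(1))
set_gripper(.07); wait(.3); move_linear(read_ee_pos()+[0,0,.12]); 
move_ptp(W(PR,-.08,-.14,.26),Q(PR[2])); wait(.2); snap('wrist','w9'); snap('top','t9'); print(read_time())
cv2.imwrite('pics/v4.png',np.vstack([cv2.resize(cv2.imread('pics/w9.png')[40:200,220:640],(800,305)),cv2.resize(cv2.imread('pics/t9.png')[90:310,90:520],(800,295*1))[:295]]))
E
```

```text
False
0.02442090919574468 [-2.9  1.2  6.1]
True 0.029939180477021186 [ 2.2 -5.6  1.8]
73.0917
```

View pics/v4.png

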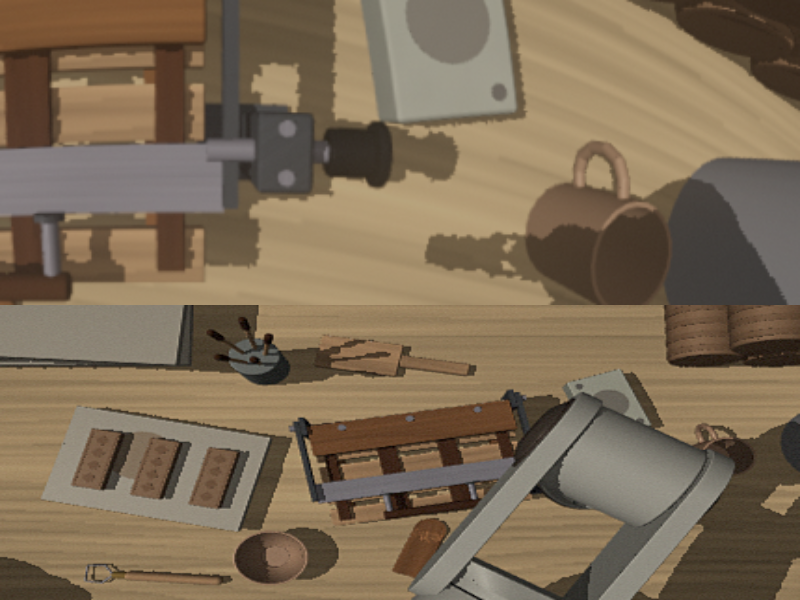

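The bolt rod lies over the arm again and everything else is in place. I'll push the end of the knob with closed fingers to confirm it's at its stop.

```bash
python3 - <<'E'
from h import *
k=W(PR,-.018,-.290,.0875); up=k+[0,0,.1]
q=best(up,AH); move_ptp(up,q); set_gripper(0,40); move_linear(k,velocity=.12,f_stop=10)
u=(W(PR,0,1,0)-W(PR,0,0,0))
for v,fs in((.04,5),(.02,18)):
    f=move_linear(W(PR,-.018,-.240,.0875),velocity=v,f_stop=fs); p=read_ee_pos()-W(PR,0,0,0); print(f,(p@u).round(4),read_wrist_force().round(1))
move_linear(read_ee_pos()-.03*u); move_linear(read_ee_pos()+[0,0,.15]); wait(.3); snap('wrist','w10'); print(read_wrist_force().round(1),read_time())
cv2.imwrite('pics/v5.png',cv2.resize(cv2.imread('pics/w10.png'),(800,500)))
E
```

```text
True -0.2516 [ 1.3 -4.1  2.9]
True -0.2516 [ 1.  -2.4  2.2]
[ 0.2 -0.7  0.4] 79.3
```

View pics/v5.png

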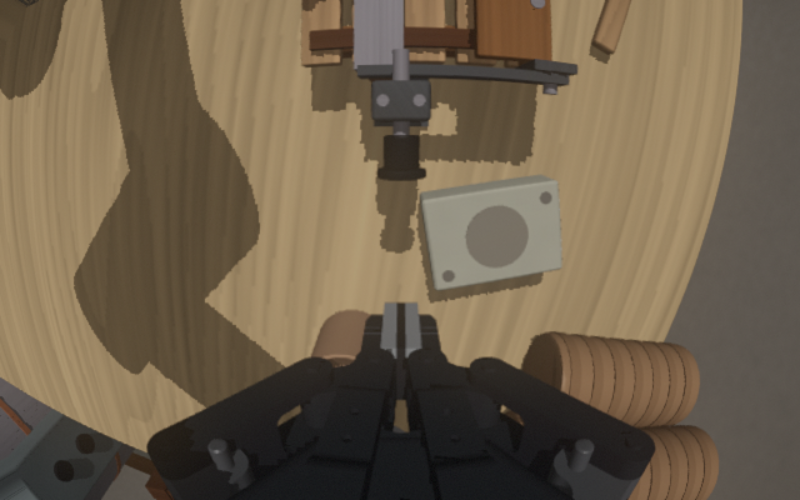

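```bash
python3 -c "
from plant import *
sign_off(); print(read_time())"
```

```text
the job is handed in; nothing more can be done
the job is handed in; nothing more can be done
```

The press is emptied, closed and locked again, and I handed the job in at about 79 s of the 208 s allowed. The sign-off gives no verdict, so what follows rests on my own checks.

- **Work done:** I pulled the bolt out and swung the bar up until it stayed open. I drew all three tiles about 60 mm forward and laid them relief up on the ware board. Then I brought the bar down and pushed the bolt home.
- **Tiles:** The last close view shows them flat, separate and wholly on the board, at about y = +88, 0 and -88 mm. A later overhead view shows the same.
- **Bar and bolt:** The pictures show the bar down with the bolt rod over its arm. The bolt travelled 29.9 mm back before its stop. A check push on the end of the knob, set to stop at 18 N, did not move it further.
- **Tools and pots:** None looked disturbed in the overhead view. The gripper was clear of everything at hand-in.
- **Disagreements:** The press pose fitted from the overhead camera was about 2 mm off sideways against the wrist camera, so I gripped the tiles at the wrist camera's positions. Wrist force reached about 60 N while lifting the bar, against the 120 N limit. No tile nudge or slackened grip showed up.

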